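# Brush the scrap out of the bench vise and shut it

### The arm

A 6-joint arm with a two-finger parallel gripper is mounted at the origin on the work surface. World frame = base frame: x ahead of the robot, y to its left, z up, the work surface at z = 0. Lengths are in mm, angles in rad, forces in N, time in s.
With the tool pointing down it reaches from about 350 to 875 mm from the base axis. Payload 4.2 kg.
Tool frame: the origin (TCP) lies at the very end of the fingers, on their centre line; the grasp point (between the pads) lies 19 mm behind it; z points along the fingers, y is the line along which they close (so a half turn about z gives the same grasp; the last joint's range is limited). The gripper opens to 85 mm and grips with 20 to 120 N. Pads are 22 mm wide; open, the fingers measure 114 mm over their backs; the gripper's body (76 mm by 85 mm) begins 54 mm behind the grasp point. The pads swing forward as they close: fully open they stand 13 mm farther back than shut.
Start: joints at [-0.945, 0.385, 0.008, 0, -1.194, -0.259], TCP at [224.158, -583.397, 231.312] pointing down, gripper open.
Joint ranges: [-3.14, 3.14], [-1.21, 2.06], [-1.07, 1.41], [-3.16, 2.05], [-2.99, -0.16], [-3.1, 3.1]. Speed limits (rad/s): [2.79, 2.79, 3.14, 3.14, 3.14, 3.14].

### API

Orientations are given as a unit quaternion [x, y, z, w].
In Python, from bench import read_state, get_image, get_calibration, job_done gives the robot as it stands.
- The arm moves only by the shell command python3 -m creep 'ROWS'. ROWS is a JSON object of lists of equal length, an entry for each row: "translation": the shift along the world's x, y, z in cm, a list of three; "delta_rot": the turn, a rotation vector about the world's x, y, z in degrees, a list of three; "hand": the finger opening in cm, from 0 to 8.54. A call has 1 to 8 rows; each row is the pose to reach, as a shift and turn from the pose commanded when the call began; what a row does not reach only later rows make up. A row lasts 1/8 s, in which the tool goes at most 62.5 mm and 10.7 degrees, less where a joint would pass 70% of its speed; a pose out of reach is approached as far as the arm can. A call with a gripper value outside its range is refused whole. The fingers move at their own pace and stop on an object; the grip force is fixed at half the most. Time passes only in rows, so rows that repeat a pose let the fingers close. It gives the time, the measured TCP pose, the force, the opening and the grip force at its end, in the units of the state.
- read_state(): the state, without advancing time (a new reading comes with each control period).
- get_image(name): name is "scene" or "top" or "wrist"; returns (picture, depth): 400x640x3 uint8, red, green, blue; 400x640 float32, mm along the optical axis (not along the pixel's ray), 0 where there is no reading.
- get_calibration(name): a dict with "intrinsics" (3x3 intrinsics, pixels), "xyz" and "attitude" of the camera in the world. Camera axes: x right, y down, z forward; pixel columns grow to the right and rows downward; lengths in mm; the calibration is good to about 2 mm. A picture is of the moment at which its call begins: read the wrist's pose just before it. get_calibration takes no time and is no camera call; for the wrist camera it gives the pose at the moment of the call.
- job_done(): hands the job in; it is judged then, once.
The state is a dict: "clock": time; "joints": joint angles; "joint_vel": joint speeds; "joint_efforts": joint torques, N m; "position": TCP position; "ee_rot": TCP orientation; "contact_force": force on the tool from outside, world axes, zero at the start; "wrist_torque": the same for the moment, N m; "gripper_width": finger opening in mm; "grasp_force": force on a finger pad.
Only numpy, scipy, OpenCV 4.12 (cv2) and the standard library are available. Lean on these libraries where they do the work, as an engineer would, in place of code of your own. Each camera call takes 0.05 s, during which the arm holds its last target. There are 200 camera calls.

### The job

Using the brush, sweep the three pieces of scrap off the vise bed into the black scrap tray; do not touch the scrap with the gripper. Then stand the brush back upright in the middle of its green pad and let go, and after that slide the vise jaw fully shut by its red knob. Do not disturb the cardboard parts box, tail lamp, distributor cap or spanner.

Things in the scene. Friction and masses are not known exactly. Their poses are not given: they have to be found in the camera images.
- vise: Blue bench vise, fixed, 225 (x) x 220 (y) mm. Origin on the bench under the middle of the bed. Fixed jaw on its +x side: face at x = +52.5 mm, back at +90, top 96 mm above the bench. Sliding jaw on its -x side: face at x = -52.5 mm + joint jaw.
- bed (a point): Middle of the vise's flat steel bed, 60 mm above the bench. The channel between the jaws runs along the vise's y, 220 mm long (y = -110 to +110), open at both ends: scrap pushed off an end falls into what stands there. The scrap tray stands at one end, the parts box at the other; which is which varies.
- jaw (a joint): Travel of the sliding jaw in m along the vise's +x: 0 = wide open (105 mm channel), 0.105 = shut against the fixed jaw. It starts at 0 to 0.012. Slides stiffly (about 4 N) and stays where it is left.
- jaw_knob (a point): Top centre of the red upright knob on the sliding jaw: a 26 mm diameter cylinder standing on the jaw top, its thick part from 107 to 143 mm above the bench (the jaw's top is at 95 mm). Jaw is 30 mm thick in x, 216 mm long in y, knob at its middle.
- brush: Loose hand brush, 0.2 kg. Origin: centre of its underside (bristle tips), z up the handle. Stiff dark bristles 72 (x) x 34 (y) x 40 mm; wooden head 76 x 38 mm, from 38 to 58 mm height; upright wooden handle 36 (x) x 26 (y) mm, from 58 to 140 mm height. Sweep broad face first, along the brush's y. Half-turn symmetric.
- pad: Green flat square pad 130 x 130 x 4 mm fixed on the bench, where the brush belongs (it starts standing there). Origin at centre of underside.
- tray: Black open scrap tray, loose, 0.8 kg, 170 x 170 x 45 mm, walls and floor 4 mm, grey liner. Origin at centre of underside. Stands against one end of the vise, its near wall 2 to 10 mm from the bed's end, its axes parallel to the vise's.
- partsbox: Cardboard parts box with yellow labels and good spare parts in it, loose, 170 x 170 x 45 mm, nothing in it higher than the rim. Origin at centre of underside. Stands at the other end of the vise like the tray. No scrap may end in it; leave it in place.
- casting: Scrap: broken green-painted casting lump 46 x 34 x 30 mm, starts on the vise bed. Origin at centre of underside.
- bracket: Scrap: yellow L bracket offcut 56 x 32 x 30 mm, starts on the vise bed. Origin at centre of underside.
- stub: Scrap: copper square bar stub 58 x 24 x 24 mm, starts on the vise bed. Origin at centre of underside.
- lamp: Chrome round tail lamp with red lens, 90 mm diameter, 70 mm high, loose bystander. Origin at centre of underside.
- cap: Black distributor cap, 84 mm diameter, 67 mm high, loose bystander. Origin at centre of underside.
- spanner: Steel spanner 190 mm long lying on the bench, bystander; its long axis is x. Origin near its middle.
Mind the look-alikes: they are no part of the job. What is shaped like the tray but orange or purple is not meant.

How it is judged (in metres and radians):
On the way, in this order (a step that is already met when the one before it is completed fails the run):
1. all three pieces of scrap lie in the scrap tray (x of casting in the frame of tray between -0.083 and 0.083 m and y of casting in the frame of tray between -0.083 and 0.083 m and x of bracket in the frame of tray between -0.083 and 0.083 m and y of bracket in the frame of tray between -0.083 and 0.083 m and x of stub in the frame of tray between -0.083 and 0.083 m and y of stub in the frame of tray between -0.083 and 0.083 m and z of each of casting, bracket, stub in the frame of tray below 0.07 m), for 0.2 s.
2. the brush stands upright on its pad, let go (horizontal distance between brush and pad below 0.04 m and angle between brush's own z axis and vertical below 0.12 rad and height (world z) of brush below 0.012 m and contact force between the fingers and brush below 0.1 N), for 0.2 s.
3. the sliding jaw is fully shut (value of joint jaw above 0.099 m), for 0.2 s.
At the end, for the whole second after the job is handed in: All three scrap pieces rest inside the scrap tray (origins within 83 mm of its centre in its x and y and lower than 70 mm), the brush stands upright (within 0.12 rad) on the pad with its centre within 40 mm of the pad's centre, and the jaw is shut (joint jaw above 0.099 of 0.105 m) (all of step 1 and horizontal distance between brush and pad below 0.04 m and angle between brush's own z axis and vertical below 0.12 rad and height (world z) of brush below 0.012 m and value of joint jaw above 0.099 m and linear speed of brush below 0.01 m/s and linear speed of each of casting, bracket, stub below 0.02 m/s); the robot touches nothing.
It fails at once if the gripper or arm touches a piece of scrap with more than 1 N (contact force between any of the fingers, the arm and casting above 1 N or contact force between any of the fingers, the arm and bracket above 1 N or contact force between any of the fingers, the arm and stub above 1 N).
It fails at once if the parts box is moved more than 30 mm (distance of partsbox from where it was at the start of the episode above 0.03 m).
It fails at once if the tail lamp is moved more than 30 mm (distance of lamp from where it was at the start of the episode above 0.03 m).
It fails at once if the distributor cap is moved more than 30 mm (distance of cap from where it was at the start of the episode above 0.03 m).
It fails at once if the spanner is moved more than 30 mm (distance of spanner from where it was at the start of the episode above 0.03 m).
It also fails if it takes over 61 s, if anything falls off the work surface, if the arm or the gripper's body presses on something with over 40 N, if the wrist force passes 120 N, or if a joint passes its speed limit or range.

## Working session

There is one attempt and no reset: what is moved stays moved. The work goes in short steps, Python scripts to look and compute and a shell command to move; the robot and the scene stay as the last step left them, time stands still between calls to the robot, and variables do not carry over. Pictures are saved under pics/ and viewed, at most 10 in all, crops included, and the job is handed in when it is done.

```bash
mkdir -p pics; ls; python3 - <<'E'
from bench import *
import cv2,numpy as np,pickle
s=read_state();print(s)
d={}
for n in("scene","top"):
    im,dep=get_image(n);c=get_calibration(n);d[n]=(im,dep,c);cv2.imwrite(f"pics/{n}0.png",im[:,:,::-1]);print(n,c)
pickle.dump(d,open("d0.pkl","wb"))
E
```

```text
pics
{'clock': 0.0, 'joints': array([-9.45402896e-01,  3.85589722e-01,  6.61877005e-03, -5.06844334e-04,
       -1.19401451e+00, -2.58601552e-01]), 'joint_vel': array([ 2.47610927e-04,  1.32838712e-03, -1.93767967e-04, -8.84973006e-04,
       -7.52024790e-05,  8.50872028e-04]), 'joint_efforts': array([-8.48126911e-04, -3.92287767e+01,  1.88398057e+01,  4.18600872e+00,
       -4.52113876e-03, -9.03941498e-06]), 'position': array([ 223.94633286, -582.86784277,  230.19764932]), 'ee_rot': array([-1.82277561e-01,  9.83246478e-01,  1.09013308e-03, -2.55290244e-04]), 'contact_force': array([ 0.52799237,  0.32638575, -0.26995437]), 'wrist_torque': array([ 0.07691399, -0.04424214, -0.01015128]), 'grasp_force': 0.0, 'gripper_width': 85.40803177047898}
scene {'intrinsics': array([[512.72133281,   0.        , 315.30543313],
       [  0.        , 512.72133281, 198.797212  ],
       [  0.        ,   0.        ,   1.        ]]), 'xyz': array([1449.70385237,  199.09538228, 1196.14261758]), 'attitude': array([ 0.5953851 ,  0.72469731, -0.26162595, -0.22777678])}
top {'intrinsics': array([[374.65696875,   0.        , 318.10508267],
       [  0.        , 374.65696875, 199.52202266],
       [  0.        ,   0.        ,   1.        ]]), 'xyz': array([ 462.58509545,   38.0024903 , 1271.51858003]), 'attitude': array([-0.70241194,  0.71133251, -0.00737992,  0.02385526])}
```

View pics/scene0.png

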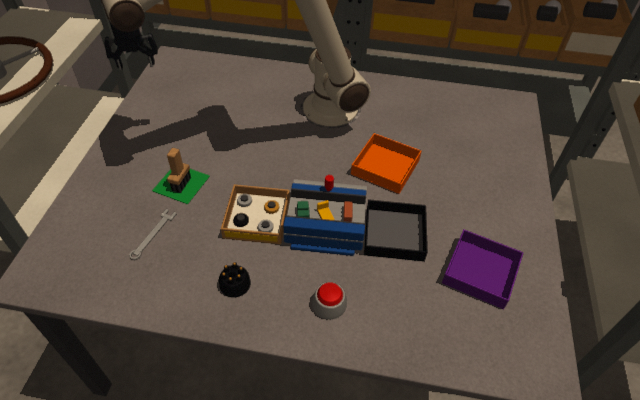

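View pics/top0.png

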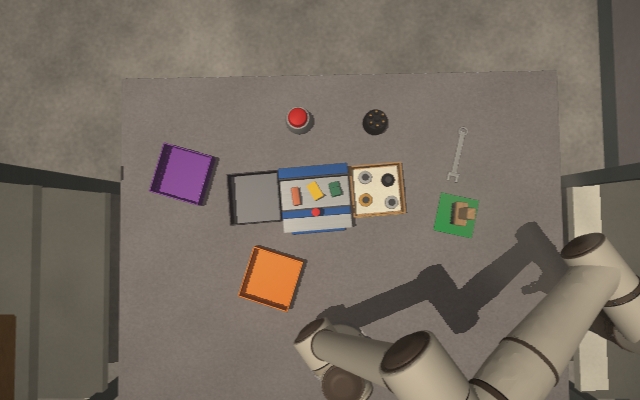

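The scene view shows the vise at about (327,215), the tray to its right at (395,230) and the parts box to its left at (255,213). The brush stands on its pad at (178,175). The top view (up = +x, left = +y) shows the tray at (255,198), the box at (378,190), scrap at (297,197), (316,190) and (336,188), the knob at (316,212) and the brush at (463,212). So the sweep goes toward +y.

```bash
cat >h.py <<'E'
import numpy as np,cv2,pickle
from scipy.spatial.transform import Rotation as R
def cloud(dep,c):
    K=c["intrinsics"];v,u=np.indices(dep.shape)
    p=np.stack([(u-K[0,2])/K[0,0]*dep,(v-K[1,2])/K[1,1]*dep,dep],-1)
    w=p@R.from_quat(c["attitude"]).as_matrix().T+c["xyz"];w[dep<=0]=np.nan;return w
def rect(P):
    (c,s,a)=cv2.minAreaRect(P[:,:2].astype(np.float32));return np.round(c,1),np.round(s,1),round(a,1),"z",np.round(np.nanpercentile(P[:,2],[5,50,95]),1),len(P)
def masks(im):
    h=cv2.cvtColor(im,cv2.COLOR_RGB2HSV).astype(int);H,S,V=h[...,0],h[...,1],h[...,2]
    return dict(blue=(abs(H-110)<12)&(S>120)&(V>40),red=((H<5)|(H>174))&(S>180)&(V>80),green=(abs(H-65)<20)&(S>90),yellow=(abs(H-23)<5)&(S>180),orange=(abs(H-9)<6)&(S>110),wood=(abs(H-14)<6)&(S>90))
E
python3 - <<'E'
from h import *
d=pickle.load(open("d0.pkl","rb"))
for n,(im,dep,c) in d.items():
    w=cloud(dep,c);m=masks(im);x,y,z=np.moveaxis(w,-1,0)
    print(n)
    V=(x>380)&(x<680)&(y>-80)&(y<190)
    B=(x>320)&(x<560)&(y<-320)&(y>-560)
    for k,M in dict(pad=B&m["green"]&(z<15),handle=B&(z>125)&(z<160),head=B&(z>50)&(z<72),brushall=B&(z>20),knob=V&m["red"]&(z>100),bluev=V&m["blue"],top=V&(z>88)&(z<105)&m["blue"],bed=V&(z>54)&(z<64),cast=V&m["green"]&(z>60),yel=V&m["yellow"]&(z>60)&(y>-60),cop=V&m["orange"]&(z>60)).items():
        if M.sum()>5: print(k,rect(w[M]))
    for k,lo,hi in(("box",-160,-25),("tray",140,330)):
        M=(x>430)&(x<680)&(y>lo)&(y<hi)&(z>36)&(z<52)
        print(k,rect(w[M]))
im=d["top"][0]
cv2.imwrite("pics/c.png",cv2.resize(im[140:250,220:500,::-1],None,fx=2.8,fy=2.8,interpolation=cv2.INTER_CUBIC))
E
```

```text
scene
pad (array([ 461.3, -396.3]), array([133.9, 133.6]), 78.9, 'z', array([-0.9,  3.8,  8.2]), 853)
handle (array([ 467.9, -391.4]), array([28.8, 37.3]), 84.5, 'z', array([127. , 140.8, 146.6]), 123)
head (array([ 467.3, -391.5]), array([40.6, 79.1]), 83.0, 'z', array([52.4, 60.3, 67.8]), 194)
brushall (array([ 421.6, -451.1]), array([209.1, 151. ]), 15.8, 'z', array([ 37.8, 519.8, 560.4]), 1795)
knob (array([475.7,  72.4]), array([23.5, 22.5]), 8.2, 'z', array([116.9, 141.8, 147. ]), 65)
bluev (array([548.3,  76.5]), array([172.9, 216. ]), 4.9, 'z', array([11.3, 90.7, 99. ]), 2195)
top (array([544.1,  76.1]), array([164.5, 216. ]), 4.9, 'z', array([90.8, 95.7, 99.7]), 1152)
bed (array([519.6,  75.5]), array([215. , 220.9]), 3.8, 'z', array([56.1, 60.5, 63.6]), 1205)
cast (array([552.4,  12.3]), array([42.6, 31.2]), 14.5, 'z', array([73.2, 80.8, 92.3]), 159)
yel (array([549. ,  79.6]), array([68.7, 31.8]), 32.5, 'z', array([65.3, 69.9, 92.4]), 203)
cop (array([508.5, 125.8]), array([137.3,  57.3]), 38.7, 'z', array([66.6, 83.1, 89.3]), 187)
box (array([ 545.9, -101. ]), array([179.
[... 688 characters left out ...]
3. ]), 3.9, 'z', array([14.7, 94.5, 98.7]), 1084)
top (array([543.7,  77.7]), array([157.7, 214.3]), 4.1, 'z', array([91.2, 94.7, 98.8]), 993)
bed (array([503.3,  73.9]), array([168.2, 220.1]), 4.1, 'z', array([56.2, 59.9, 63.1]), 2324)
cast (array([550.9,  14.1]), array([36.1, 22.9]), 18.1, 'z', array([73.9, 88.4, 91.4]), 37)
yel (array([545.5,  76.9]), array([53.5, 27.5]), 29.7, 'z', array([64. , 68. , 90.4]), 139)
cop (array([528.5, 138.3]), array([55.9, 24.9]), 7.3, 'z', array([79.5, 83.3, 87.7]), 129)
box (array([ 546.4, -103.2]), array([171.1, 121.2]), 3.7, 'z', array([36.5, 43.2, 47.3]), 251)
tray (array([528.6, 262.3]), array([170.7, 139.5]), 3.7, 'z', array([38.8, 44. , 48.7]), 183)
```

View pics/c.png

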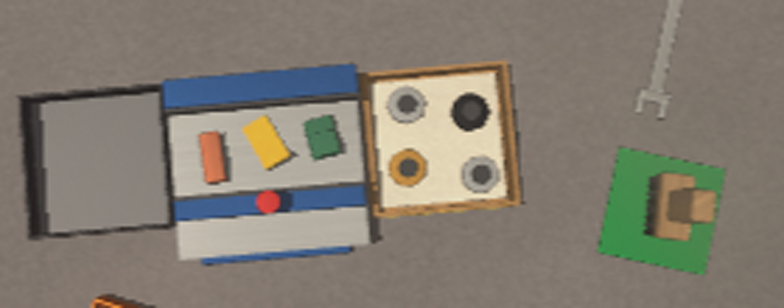

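The crop shows the vise turned about +4°, the three scrap pieces, the knob and the brush standing slightly off the pad's centre. I estimate the vise origin at (535.5, 76.4) with the jaw about 8 mm in. The brush is at (466.8, -391.8) with a yaw of about -6.4°. I'll move above the brush.

```bash
python3 -m creep '{"translation":[[4,3.2,0],[8,6.4,0],[12,9.6,0],[16,12.8,0],[20,16,0],[24.26,19.16,0],[24.26,19.16,0],[24.26,19.16,0]],"delta_rot":[[0,0,-6],[0,0,-12],[0,0,-18],[0,0,-24],[0,0,-27.4],[0,0,-27.4],[0,0,-27.4],[0,0,-27.4]],"hand":[8.5,8.5,8.5,8.5,8.5,8.5,8.5,8.5]}'
python3 - <<'E'
from h import *
from bench import *
s=read_state();c=get_calibration("wrist");im,dep=get_image("wrist")
cv2.imwrite("pics/w1.png",im[:,:,::-1])
w=cloud(dep,c);m=masks(im);x,y,z=np.moveaxis(w,-1,0)
B=(x>320)&(x<560)&(y<-320)&(y>-480)
for k,M in dict(pad=B&m["green"]&(z<15),handle=B&(z>138)&(z<150),head=B&(z>56)&(z<68)).items():
    if M.sum()>5: print(k,rect(w[M]))
print(s["position"],R.from_quat(s["ee_rot"]).as_matrix().round(3))
E
```

```text
clock: 1.1
position: [466.5, -391.5, 230.8]
ee_rot: [0.055, 0.998, 0.0, -0.001]
contact_force: [0.1, -0.2, -0.1]
gripper_width: 85.2
grasp_force: 0.0
pad (array([ 460.2, -396.5]), array([129.5, 128.7]), 77.1, 'z', array([2.8, 4.1, 5.4]), 6804)
handle (array([ 464.6, -392.7]), array([25.4, 35. ]), 82.7, 'z', array([140.1, 143.7, 144.9]), 1137)
head (array([ 463.8, -392.3]), array([37.2, 73.3]), 82.7, 'z', array([58.9, 61.7, 63.2]), 843)
[ 466.51854563 -391.52618172  230.78570037] [[-0.994  0.111 -0.001]
 [ 0.111  0.994  0.001]
 [ 0.001  0.    -1.   ]]
```

View pics/w1.png

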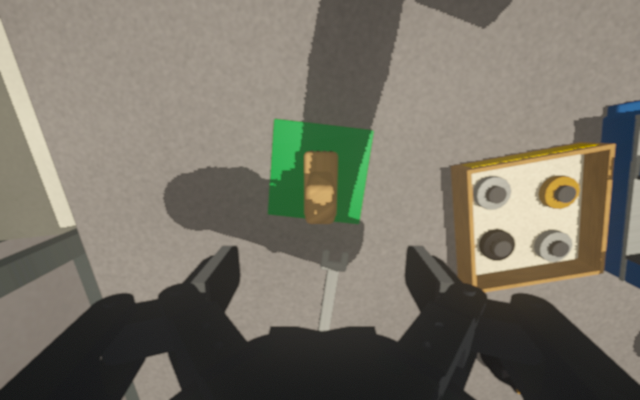

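The wrist view shows the brush on the pad at (320,190), centred between the fingers. It agrees with the other views to about 2 mm. Now I'll descend and grip.

```bash
python3 -m creep '{"translation":[[-0.1,-0.05,-4],[-0.1,-0.05,-8],[-0.1,-0.05,-12],[-0.1,-0.05,-14.6],[-0.1,-0.05,-14.6],[-0.1,-0.05,-14.6],[-0.1,-0.05,-14.6],[-0.1,-0.05,-14.6]],"delta_rot":[[0,0,0],[0,0,0],[0,0,0],[0,0,0],[0,0,0],[0,0,0],[0,0,0],[0,0,0]],"hand":[8.5,8.5,8.5,8.5,8.5,2,1.5,1.5]}'
python3 -m creep '{"translation":[[0,0,0],[0,0,0],[0,0,0],[0,0,0]],"delta_rot":[[0,0,0],[0,0,0],[0,0,0],[0,0,0]],"hand":[1.5,1.5,1.5,1.5]}'
```

```text
clock: 2.15
position: [466.2, -392.6, 86.5]
ee_rot: [0.056, 0.998, -0.0, 0.001]
contact_force: [0.2, 0.5, 0.5]
gripper_width: 31.8
grasp_force: 0.0
clock: 2.65
position: [466.3, -392.7, 86.5]
ee_rot: [0.055, 0.998, -0.001, 0.001]
contact_force: [-1.2, -0.5, 5.9]
gripper_width: 25.4
grasp_force: 58.2
```

```bash
python3 -m creep '{"translation":[[0,0,4],[0,0,8],[0,0,12],[1.2,5,14],[2.4,10,14],[3.6,15,14],[4.8,20,14],[6,25,14]],"delta_rot":[[0,0,0],[0,0,0],[0,0,0],[0,0,2],[0,0,4],[0,0,6],[0,0,8],[0,0,10.5]],"hand":[1.5,1.5,1.5,1.5,1.5,1.5,1.5,1.5]}'
python3 -m creep '{"translation":[[1.2,5,0],[1.9,8,0],[2.2,10.17,0],[2.2,10.17,0],[2.2,10.17,0],[2.2,10.17,0]],"delta_rot":[[0,0,0],[0,0,0],[0,0,0],[0,0,0],[0,0,0],[0,0,0]],"hand":[1.5,1.5,1.5,1.5,1.5,1.5]}'
python3 - <<'E'
from h import *
from bench import *
for n in("top","scene"):
    im,dep=get_image(n);w=cloud(dep,get_calibration(n));m=masks(im);x,y,z=np.moveaxis(w,-1,0)
    V=(x>440)&(x<680)&(y>-80)&(y<190)
    for k,M in dict(cast=V&m["green"]&(z>60)&(z<100),top=V&(z>88)&(z<105)&m["blue"],knob=V&m["red"]&(z>100)&(z<150),wood=(x>480)&(x<620)&(y>-110)&(y<30)&m["wood"]&(z>190)&(z<215)).items():
        if M.sum()>5: print(n,k,rect(w[M]))
    if n=="scene": cv2.imwrite("pics/s1.png",cv2.resize(im[120:280,180:460,::-1],None,fx=2.8,fy=2.8))
print(read_state()["position"],read_state()["ee_rot"])
E
```

```text
clock: 3.65
position: [525.2, -140.3, 224.2]
ee_rot: [-0.036, 0.999, 0.0, -0.001]
contact_force: [1.4, -1.0, -3.3]
gripper_width: 25.0
grasp_force: 58.2
clock: 4.4
position: [547.4, -41.3, 225.0]
ee_rot: [-0.035, 0.999, -0.0, -0.0]
contact_force: [-0.4, -0.5, -2.0]
gripper_width: 25.4
grasp_force: 58.2
top top (array([540.2,  97.7]), array([230.8,  34.8]), 45.5, 'z', array([91.4, 94.4, 97.7]), 62)
top knob (array([477.3,  71.4]), array([20.3, 14.3]), 8.4, 'z', array([139.8, 142.1, 144.4]), 18)
top wood (array([514.6, -43.1]), array([34.4,  8.7]), 89.8, 'z', array([195.4, 198.7, 202.9]), 39)
scene cast (array([559. ,  13.8]), array([58.4, 31.7]), 18.2, 'z', array([74. , 81. , 92.6]), 164)
scene top (array([544.6,  77.6]), array([162. , 217.3]), 4.4, 'z', array([90.7, 95.8, 99.7]), 1132)
scene knob (array([475.2,  73.8]), array([23.8, 22.5]), 57.9, 'z', array([113.7, 141.8, 146.6]), 69)
scene wood (array([556.2, -39.6]), array([63.1, 38.4]), 5.6, 'z', array([191.9, 199.6, 210.8]), 198)
[547.53851834 -41.28146537 225.19129092] [-3.53358035e-02  9.99375484e-01  2.57224009e-05 -1.47348334e-04]
```

View pics/s1.png

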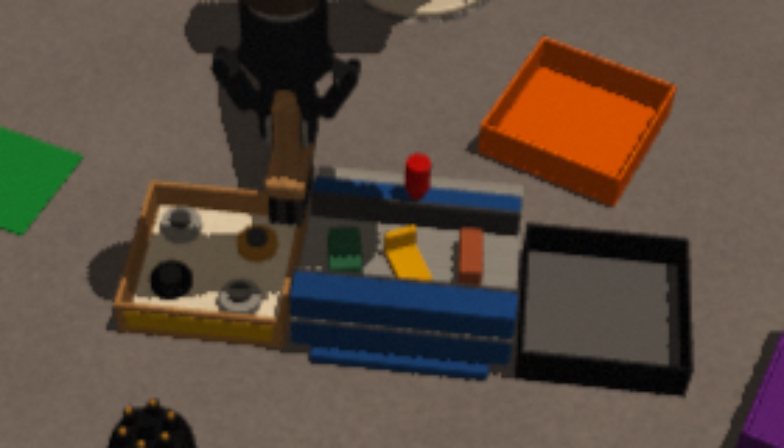

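The crop shows the brush held upright beyond the box end of the channel at (285,150), in line with the scrap. I'll lower it and sweep.

```bash
python3 -m creep '{"translation":[[0,0,-4],[0,0,-7],[0,0,-8],[0,0,-8],[-0.07,1,-8],[-0.14,2,-8],[-0.25,3.5,-8],[-0.36,5,-8]],"delta_rot":[[0,0,0],[0,0,0],[0,0,0],[0,0,0],[0,0,0],[0,0,0],[0,0,0],[0,0,0]],"hand":[1.5,1.5,1.5,1.5,1.5,1.5,1.5,1.5]}'
python3 -m creep '{"translation":[[-0.11,1.5,0],[-0.21,3,0],[-0.32,4.5,0],[-0.43,6,0],[-0.54,7.5,0],[-0.64,9,0],[-0.68,9.5,0],[-0.72,10,0]],"delta_rot":[[0,0,0],[0,0,0],[0,0,0],[0,0,0],[0,0,0],[0,0,0],[0,0,0],[0,0,0]],"hand":[1.5,1.5,1.5,1.5,1.5,1.5,1.5,1.5]}'
python3 - <<'E'
from h import *
from bench import *
im,dep=get_image("scene")
cv2.imwrite("pics/s2.png",cv2.resize(im[120:280,180:460,::-1],None,fx=2.8,fy=2.8))
E
```

```text
clock: 5.5
position: [544.0, 10.5, 145.7]
ee_rot: [-0.036, 0.999, -0.0, 0.0]
contact_force: [-0.6, -1.5, -1.2]
gripper_width: 25.1
grasp_force: 58.2
clock: 6.5
position: [536.9, 109.9, 145.2]
ee_rot: [-0.036, 0.999, 0.0, -0.0]
contact_force: [-0.8, -1.8, -1.5]
gripper_width: 25.5
grasp_force: 58.2
```

View pics/s2.png

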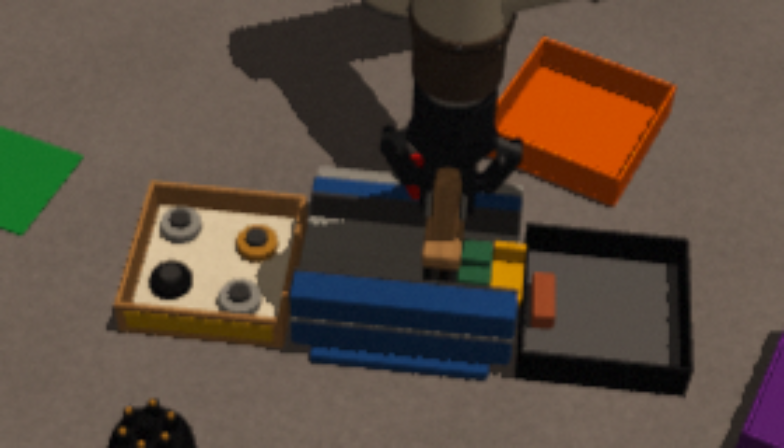

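The crop shows the stub already in the tray at (543,300), with the casting and bracket pushed together at the bed's end. I'll keep sweeping.

```bash
python3 -m creep '{"translation":[[-0.09,1.2,0],[-0.17,2.4,0],[-0.26,3.6,0],[-0.34,4.8,0],[-0.43,6,0],[-0.52,7.2,0],[-0.6,8.4,0],[-0.69,9.6,0]],"delta_rot":[[0,0,0],[0,0,0],[0,0,0],[0,0,0],[0,0,0],[0,0,0],[0,0,0],[0,0,0]],"hand":[1.5,1.5,1.5,1.5,1.5,1.5,1.5,1.5]}'
python3 -m creep '{"translation":[[-0.09,1.2,0],[-0.17,2.4,0],[-0.17,2.4,0],[-0.17,2.4,0]],"delta_rot":[[0,0,0],[0,0,0],[0,0,0],[0,0,0]],"hand":[1.5,1.5,1.5,1.5]}'
python3 -m creep '{"translation":[[0,0,4],[0,0,8],[0.2,-3,10],[0.6,-8,10],[1,-13,10],[1,-13,10]],"delta_rot":[[0,0,0],[0,0,0],[0,0,0],[0,0,0],[0,0,0],[0,0,0]],"hand":[1.5,1.5,1.5,1.5,1.5,1.5]}'
python3 - <<'E'
from h import *
from bench import *
im,dep=get_image("scene")
w=cloud(dep,get_calibration("scene"));m=masks(im);x,y,z=np.moveaxis(w,-1,0)
T=(x>450)&(x<620)&(y>130)&(y<400)
for k in("green","yellow","orange"):
    M=T&m[k]&(z<110)
    if M.sum()>5: print(k,rect(w[M]))
M=T&(z>38)&(z<52)&(im.max(-1)<50);print(rect(w[M]))
cv2.imwrite("pics/s3.png",cv2.resize(im[120:280,180:460,::-1],None,fx=2.8,fy=2.8))
E
```

```text
clock: 7.55
position: [530.0, 206.3, 145.3]
ee_rot: [-0.036, 0.999, 0.0, -0.0]
contact_force: [0.5, 0.2, -1.5]
gripper_width: 25.5
grasp_force: 58.3
clock: 8.05
position: [528.2, 229.2, 145.2]
ee_rot: [-0.036, 0.999, -0.0, -0.0]
contact_force: [-0.6, 0.8, -2.1]
gripper_width: 24.9
grasp_force: 58.3
clock: 8.8
position: [537.9, 96.0, 245.5]
ee_rot: [-0.033, 0.999, -0.0, -0.0]
contact_force: [-0.3, -0.3, -3.0]
gripper_width: 25.6
grasp_force: 58.4
green (array([541.4, 279.6]), array([137.3, 167.2]), 5.1, 'z', array([17.3, 33.1, 37.8]), 171)
yellow (array([555.3, 265. ]), array([29.1, 60.4]), 54.3, 'z', array([ 8.1, 30.6, 39.3]), 169)
orange (array([567.4, 241.5]), array([228.1, 108.6]), 47.5, 'z', array([ 5.2, 27.1, 32. ]), 186)
(array([532.4, 247.1]), array([167.2, 237.4]), 1.7, 'z', array([38.6, 44.5, 50.3]), 343)
```

View pics/s3.png

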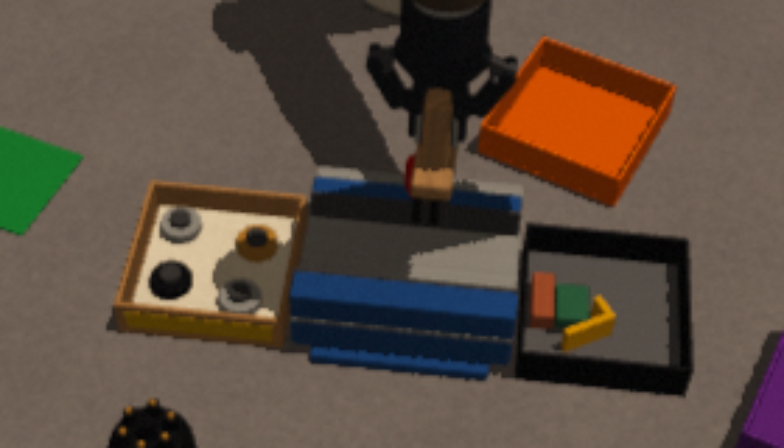

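All three pieces are in the tray: copper at (543,300), green at (573,303) and yellow at (590,322). The bed is clear. Now I'll return the brush.

```bash
python3 -m creep '{"translation":[[-0.7,-4.5,0],[-1.4,-9,0],[-2.1,-13.5,0],[-2.8,-18,0],[-3.5,-22.5,0],[-4.2,-27,0],[-4.9,-31.5,0],[-5.6,-36,0]],"delta_rot":[[0,0,0],[0,0,0],[0,0,0],[0,0,0],[0,0,0],[0,0,0],[0,0,0],[0,0,0]],"hand":[1.5,1.5,1.5,1.5,1.5,1.5,1.5,1.5]}'
python3 -m creep '{"translation":[[-0.7,-4.5,0],[-1.4,-9,-3],[-2,-12,-7],[-2.05,-13.2,-11],[-2.05,-13.2,-14.5],[-2.05,-13.2,-14.5],[-2.05,-13.2,-14.5]],"delta_rot":[[0,0,0],[0,0,0],[0,0,0],[0,0,0],[0,0,0],[0,0,0],[0,0,0]],"hand":[1.5,1.5,1.5,1.5,1.5,1.5,1.5]}'
```

```text
clock: 9.85
position: [482.6, -261.3, 245.3]
ee_rot: [-0.036, 0.999, 0.0, 0.0]
contact_force: [1.3, 0.5, -1.4]
gripper_width: 25.0
grasp_force: 58.6
clock: 10.72
position: [463.3, -392.9, 101.8]
ee_rot: [-0.037, 0.999, -0.001, 0.001]
contact_force: [1.5, -0.3, -2.2]
gripper_width: 25.6
grasp_force: 58.5
```

```bash
python3 -m creep '{"translation":[[-0.2,-0.3,-0.6],[-0.2,-0.3,-1.0],[-0.2,-0.3,-1.3],[-0.2,-0.3,-1.5],[-0.2,-0.3,-1.5],[-0.2,-0.3,-1.5]],"delta_rot":[[0,0,0],[0,0,0],[0,0,0],[0,0,0],[0,0,0],[0,0,0]],"hand":[1.5,1.5,1.5,1.5,1.5,1.5]}'
```

```text
clock: 11.48
position: [459.9, -395.7, 86.4]
ee_rot: [-0.036, 0.999, -0.0, 0.0]
contact_force: [-2.8, 2.5, 5.2]
gripper_width: 25.4
grasp_force: 59.6
```

Contact with the pad is light (about 6 N). I'll release slowly, let it settle, then rise.

```bash
python3 -m creep '{"translation":[[0,0,0],[0,0,0],[0,0,0],[0,0,0],[0,0,0],[0,0,0],[0,0,0],[0,0,0]],"delta_rot":[[0,0,0],[0,0,0],[0,0,0],[0,0,0],[0,0,0],[0,0,0],[0,0,0],[0,0,0]],"hand":[3,4.5,6,7.5,8.5,8.5,8.5,8.5]}'
python3 -m creep '{"translation":[[0,0,3],[0,0,7],[0,0,11],[0,0,15],[0,0,15]],"delta_rot":[[0,0,0],[0,0,0],[0,0,0],[0,0,0],[0,0,0]],"hand":[8.5,8.5,8.5,8.5,8.5]}'
python3 - <<'E'
from h import *
from bench import *
for n in("wrist","scene"):
    c=get_calibration(n);im,dep=get_image(n);w=cloud(dep,c);m=masks(im);x,y,z=np.moveaxis(w,-1,0)
    B=(x>380)&(x<540)&(y<-320)&(y>-480)
    for k,M in dict(pad=B&m["green"]&(z<15),handle=B&(z>138)&(z<150),head=B&(z>56)&(z<68)).items():
        if M.sum()>5: print(n,k,rect(w[M]))
E
```

```text
clock: 12.48
position: [459.9, -395.6, 85.3]
ee_rot: [-0.036, 0.999, -0.0, 0.0]
contact_force: [-0.5, -0.4, -0.3]
gripper_width: 84.8
grasp_force: 0.0
clock: 13.1
position: [461.4, -396.7, 239.7]
ee_rot: [-0.036, 0.999, -0.002, 0.004]
contact_force: [-0.3, 0.2, -0.6]
gripper_width: 84.7
grasp_force: 0.0
wrist pad (array([ 459.9, -395.7]), array([128.5, 128.4]), 77.1, 'z', array([2.9, 4.1, 5.4]), 6362)
wrist handle (array([ 458.7, -395.7]), array([35.4, 25.5]), 3.5, 'z', array([140.1, 143.6, 145. ]), 1082)
wrist head (array([ 458.3, -395.8]), array([74.9, 37.7]), 3.3, 'z', array([58.3, 61.7, 63.2]), 835)
scene pad (array([ 462.9, -395.9]), array([136.5, 133.4]), 77.4, 'z', array([-0.7,  4. ,  8.7]), 912)
scene handle (array([ 460. , -393.5]), array([36.3, 27.5]), 2.5, 'z', array([139.4, 143.1, 146.8]), 77)
scene head (array([ 458.9, -393.9]), array([81.5, 39.7]), 4.5, 'z', array([57. , 61.2, 66.5]), 143)
```

The brush stands upright within 3 mm of the pad's centre. Next is the knob.

```bash
python3 -m creep '{"translation":[[0.1,4.5,0],[0.3,9,0],[0.4,13.5,0],[0.6,18,0],[0.7,22.5,0],[0.9,27,0],[1,31.5,0],[1.2,36,0]],"delta_rot":[[0,0,0],[0,0,0],[0,0,0],[0,0,0],[0,0,0],[0,0,0],[0,0,0],[0,0,0]],"hand":[8.5,8.5,8.5,8.5,8.5,8.5,8.5,8.5]}'
python3 -m creep '{"translation":[[0.1,4,0],[0.2,8,0],[0.3,10.9,0],[0.3,10.9,0],[0.3,10.9,0]],"delta_rot":[[0,0,0],[0,0,0],[0,0,0],[0,0,0],[0,0,0]],"hand":[8.5,8.5,8.5,8.5,8.5]}'
python3 - <<'E'
from h import *
from bench import *
c=get_calibration("wrist");im,dep=get_image("wrist");w=cloud(dep,c);m=masks(im);x,y,z=np.moveaxis(w,-1,0)
V=(x>380)&(x<680)&(y>-80)&(y<200)
for k,M in dict(knob=V&m["red"]&(z>138)&(z<148),top=V&(z>88)&(z<105)&m["blue"]).items(): print(k,rect(w[M]))
E
```

```text
clock: 14.2
position: [470.8, -34.3, 233.9]
ee_rot: [-0.036, 0.999, -0.0, -0.001]
contact_force: [0.0, 0.0, -0.0]
gripper_width: 84.9
grasp_force: 0.0
clock: 14.82
position: [474.2, 72.9, 234.3]
ee_rot: [-0.036, 0.999, -0.0, -0.001]
contact_force: [-0.7, -0.8, -0.3]
gripper_width: 84.9
grasp_force: 0.0
knob (array([481. ,  64.3]), array([1. , 1.8]), 3.1, 'z', array([143.6, 143.8, 143.8]), 5)
top (array([541.,  77.]), array([158.5, 217.2]), 4.3, 'z', array([94.3, 95.8, 97. ]), 5938)
```

```bash
python3 -m creep '{"translation":[[0.2,-0.05,-4],[0.2,-0.05,-8],[0.2,-0.05,-11],[0.2,-0.05,-12],[0.2,-0.05,-12],[0.2,-0.05,-12],[0.2,-0.05,-12],[0.2,-0.05,-12]],"delta_rot":[[0,0,0],[0,0,0],[0,0,0],[0,0,0],[0,0,0],[0,0,0],[0,0,0],[0,0,0]],"hand":[8.5,8.5,8.5,8.5,2,1.5,1.5,1.5]}'
python3 -m creep '{"translation":[[0,0,0],[0,0,0],[0,0,0],[0,0,0]],"delta_rot":[[0,0,0],[0,0,0],[0,0,0],[0,0,0]],"hand":[1.5,1.5,1.5,1.5]}'
```

```text
clock: 15.88
position: [477.5, 72.2, 116.7]
ee_rot: [-0.037, 0.999, -0.001, 0.001]
contact_force: [0.8, -4.5, 4.3]
gripper_width: 24.2
grasp_force: 58.8
clock: 16.38
position: [477.5, 72.2, 116.7]
ee_rot: [-0.036, 0.999, -0.001, 0.001]
contact_force: [0.4, -5.1, 6.6]
gripper_width: 24.2
grasp_force: 58.9
```

```bash
python3 -m creep '{"translation":[[1,0.07,0],[2,0.14,0],[3.2,0.23,0],[4.4,0.31,0],[5.6,0.4,0],[6.8,0.49,0],[7.8,0.56,0],[8.4,0.6,0]],"delta_rot":[[0,0,0],[0,0,0],[0,0,0],[0,0,0],[0,0,0],[0,0,0],[0,0,0],[0,0,0]],"hand":[1.5,1.5,1.5,1.5,1.5,1.5,1.5,1.5]}'
python3 -m creep '{"translation":[[0.2,0.01,0],[0.4,0.03,0],[0.6,0.04,0],[0.8,0.06,0],[0.9,0.06,0],[0.9,0.06,0]],"delta_rot":[[0,0,0],[0,0,0],[0,0,0],[0,0,0],[0,0,0],[0,0,0]],"hand":[1.5,1.5,1.5,1.5,1.5,1.5]}'
```

```text
clock: 17.38
position: [560.5, 78.3, 116.7]
ee_rot: [-0.036, 0.999, -0.001, -0.001]
contact_force: [-4.0, -2.3, 8.1]
gripper_width: 24.2
grasp_force: 59.1
clock: 18.12
position: [569.4, 78.9, 116.8]
ee_rot: [-0.036, 0.999, -0.0, -0.0]
contact_force: [-3.4, -3.7, 7.1]
gripper_width: 23.9
grasp_force: 59.0
```

```bash
python3 -m creep '{"translation":[[0.15,0.01,0],[0.3,0.02,0],[0.3,0.02,0]],"delta_rot":[[0,0,0],[0,0,0],[0,0,0]],"hand":[1.5,1.5,1.5]}'
python3 -m creep '{"translation":[[0.15,0.01,0],[0.3,0.02,0],[0.3,0.02,0]],"delta_rot":[[0,0,0],[0,0,0],[0,0,0]],"hand":[1.5,1.5,1.5]}'
```

```text
clock: 18.5
position: [572.4, 79.2, 116.8]
ee_rot: [-0.036, 0.999, -0.0, -0.0]
contact_force: [-3.6, -2.3, 6.5]
gripper_width: 24.1
grasp_force: 59.0
clock: 18.88
position: [572.6, 79.2, 116.7]
ee_rot: [-0.036, 0.999, -0.001, -0.003]
contact_force: [-10.6, -1.6, 11.6]
gripper_width: 24.4
grasp_force: 59.6
```

The force rose and the travel stopped at 95 mm, so the jaw is against its stop. I'll release, rise and check.

```bash
python3 -m creep '{"translation":[[-0.2,0,0],[-0.2,0,0],[-0.2,0,0],[-0.2,0,0],[-0.2,0,5],[-0.2,0,10],[-0.2,0,14],[-0.2,0,14]],"delta_rot":[[0,0,0],[0,0,0],[0,0,0],[0,0,0],[0,0,0],[0,0,0],[0,0,0],[0,0,0]],"hand":[8.5,8.5,8.5,8.5,8.5,8.5,8.5,8.5]}'
python3 -m creep '{"translation":[[-5,-3,2],[-10,-6,2],[-12,-9,2],[-12,-9,2]],"delta_rot":[[0,0,0],[0,0,0],[0,0,0],[0,0,0]],"hand":[8.5,8.5,8.5,8.5]}'
python3 - <<'E'
from h import *
from bench import *
c=get_calibration("scene");im,dep=get_image("scene");w=cloud(dep,c);m=masks(im);x,y,z=np.moveaxis(w,-1,0)
V=(x>440)&(x<680)&(y>-80)&(y<190)
for k,M in dict(knob=V&m["red"]&(z>110)&(z<148),top=V&(z>88)&(z<105)&m["blue"],handle=(abs(x-460)<80)&(abs(y+396)<80)&(z>138)&(z<150)).items(): print(k,rect(w[M]))
cv2.imwrite("pics/s4.png",cv2.resize(im[120:310,130:460,::-1],None,fx=2.4,fy=2.4))
E
```

```text
clock: 19.88
position: [575.8, 80.4, 259.5]
ee_rot: [-0.036, 0.999, 0.001, 0.004]
contact_force: [-0.6, 0.2, 0.1]
gripper_width: 85.3
grasp_force: 0.0
clock: 20.38
position: [452.1, -11.4, 275.0]
ee_rot: [-0.035, 0.999, 0.0, -0.0]
contact_force: [0.9, -0.3, -0.1]
gripper_width: 85.2
grasp_force: 0.0
knob (array([572.1,  79.9]), array([22.1, 23.2]), 89.2, 'z', array([116.8, 142. , 146. ]), 69)
top (array([591.5,  81.4]), array([ 67.8, 216.7]), 4.2, 'z', array([90.9, 95.7, 99.8]), 1205)
handle (array([ 459.2, -394.6]), array([40.1, 25.1]), 7.9, 'z', array([138.8, 142.5, 146.2]), 77)
```

View pics/s4.png

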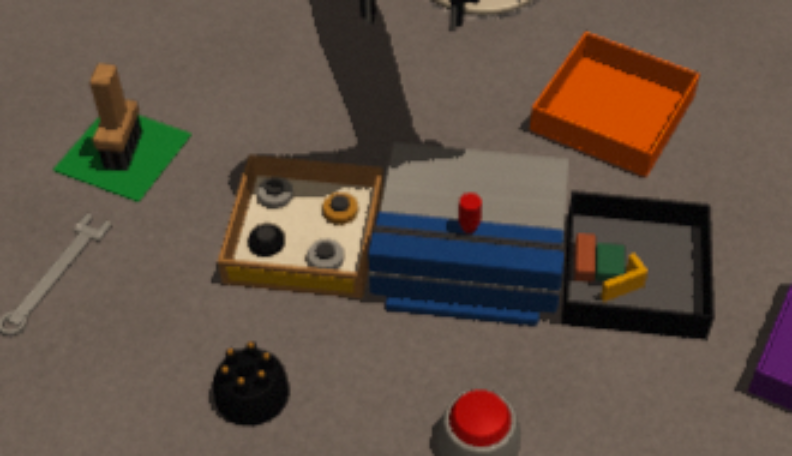

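The final view shows the jaw closed on the fixed jaw at (470,240). Its blue top is 67.8 mm deep, against 67.5 mm expected when shut. The scrap is in the tray and the brush stands on its pad.

```bash
python3 -c "
from bench import *
print(job_done())"
```

```text
the job is handed in; nothing more can be done
None
```

I handed the job in at about 20 s of the 61 s: all three scrap pieces are in the black tray, the brush stands upright within 3 mm of its pad's centre, and the jaw is shut; the judge returned no verdict.

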